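# Mix a capped tube, rack it on the carousel and hold it at the pointer

### The arm

A 7-joint arm with a two-finger parallel gripper is mounted at the origin on a cart in front of the work surface, level with it; the furniture and walls round the work are solid. World frame = base frame: x ahead of the robot, y to its left, z up, the work surface at z = 0. Lengths are in mm, angles in rad, forces in N, time in s.
With the tool pointing down it reaches from about 425 to 1025 mm from the base axis. Payload 9.4 kg.
Tool frame: the origin (TCP) lies midway between the tips of the shut fingers; the grasp point (between the pads) lies 19 mm behind it; z points along the fingers, y is the line along which they close (so a half turn about z gives the same grasp; the last joint's range is limited). The gripper opens to 93 mm and grips with 3 to 60 N. Pads are 15 mm wide; open, the fingers measure 128 mm over their backs; the gripper's body (75 mm by 188 mm) begins 65 mm behind the grasp point.
Start: joints at [1.037, 0.599, -0.003, 1.599, 0.002, 0.943, -0.08], TCP at [319.771, -650.669, 194.818] pointing down, gripper open.
Joint ranges: [-2.57, 2.57], [-0.35, 1.97], [-1.29, 1.29], [0.11, 2.56], [-1.05, 4.19], [0.11, 1.86], [-2.63, 2.63]. Speed limits (rad/s): [2.22, 2.22, 3.01, 3.01, 3.14, 3.14, 3.14].

### API

Orientations are given as a rotation vector (axis times angle).
In Python, from station import observe, read_camera, get_calibration, hand_in gives the robot as it stands.
- The arm moves only by the shell command python3 -m handwheel 'ROWS' [FORCE]. ROWS is JSON, a list of rows, each a list of 7 numbers: the turn, a rotation vector about the tool's x, y, z normalised to -1 to 1, where 1 is 0.08 rad, then the shift along the tool's x, y, z normalised to -1 to 1, where 1 is 0.04 m, then the opening, from -1 (shut) to 1 (fully open). In form: [[wx, wy, wz, x, y, z, claw], ...]. A call has exactly 5 rows; each row shifts and turns the commanded pose from where the row before left it, along the tool's axes as they then stand; what a row does not reach is not made up. A row lasts 1/10 s, in which the tool goes at most 50 mm and 8.59 degrees, less where a joint would pass 70% of its speed; a pose out of reach is approached as far as the arm can. A call with a number of a shift or a turn outside -1 to 1 is refused whole. A call with a gripper value outside its range is refused whole. The fingers move at their own pace and stop on an object; FORCE is the grip in N (left out, the last holds). Time passes only in rows, so rows that do not move let the fingers close, or fill a call up. It gives the time, the measured TCP pose, the force, the opening and the grip force at its end, in the units of the state.
- observe(): the state, without advancing time (a new reading comes with each control period).
- read_camera(name): name is "scene" or "top" or "wrist"; returns the picture (420x560x3 uint8, red, green, blue); there is no depth.
- get_calibration(name): a dict with "fx", "fy", "cx", "cy" (pixels), "k1" (the pictures are not rectified: a ray, as slopes to the right and down, at radius r is drawn at 1 + k1 r^2 times it, then the intrinsics apply), "eye" and "orientation" of the camera in the world. Camera axes: x right, y up, looking along -z (the intrinsics and any distortion apply to the point x, -y, -z); pixel columns grow to the right and rows downward; lengths in mm; the calibration is good to about 2 mm. A picture is of the moment at which its call begins: read the wrist's pose just before it. get_calibration takes no time and is no camera call; for the wrist camera it gives the pose at the moment of the call.
- hand_in(): hands the job in; it is judged then, once.
The state is a dict: "time": time; "joint_pos": joint angles; "qvel": joint speeds; "joint_efforts": joint torques, N m; "eef_pos": TCP position; "orientation": TCP orientation; "force": force on the tool from outside, world axes, zero at the start; "ft_torque": the same for the moment, N m; "opening": finger opening in mm; "grip_force": force on a finger pad.
Only numpy, scipy, OpenCV 4.12 (cv2) and the standard library are available. Lean on these libraries where they do the work, as an engineer would, in place of code of your own. Each camera call takes 0.05 s, during which the arm holds its last target. There are 200 camera calls.

### The job

Mix the orange-capped tube: lift it at least 5 cm clear of the bench, tip it about 40 degrees over, keep it so for a second, and bring it upright again while still in the air. Stand it right down in either of the two empty places of the tube carousel, leaving the carousel turned as it is, and only then turn the carousel by its black centre knob until the orange-capped tube stands at the red front pointer. Finish while still gripping the knob, holding the carousel still there; never lay the tube flat, and leave the timer, green tape and petri dishes where they are.

Things in the scene. Friction and masses are not known exactly. Their poses are not given: they have to be found in the camera images.
- tube_mid (a point): centre (half-way up) of the loose capped 50 ml tube with the orange cap, 115 mm tall, about 30 g; starts upright on the bench left of the carousel (centre 57.5 mm above its flat underside). Body 31.6 mm in diameter up to 102 mm above the underside, then the cap, 34.4 mm in diameter. z axis runs along the tube to the cap.
- carousel_base: fixed grey round foot of the tube carousel, 228 mm in diameter; origin on the turning axis at bench height, z up. Its -x axis runs out through the red front pointer, an arrow pointing inward on a tab that reaches 172 mm from the axis, roughly towards the robot. The tube stands at the pointer when its centre lies on the -x side of the axis with y = 0 in this frame.
- carousel (a joint): turn of the white turntable on the foot, rad, counter-clockwise positive seen from above, endless, no stops; stays where it is left (friction about 0.04 N m). At 0 place A is at the pointer; at pi (or -pi) place B is. Turntable 254 mm in diameter, its top 26 mm above the bench.
- place_a (a point): centre of the floor of empty place A, 26 mm above the bench; the collar round it is 36 mm inside, 44.4 mm outside and 52 mm high (rim 78 mm above the bench), its uppermost 8 mm flared to 45 mm inside and 53 mm outside
- place_b (a point): centre of the floor of empty place B, opposite to and like place A. Both lie 98 mm from the axis; in the two places between them, 90 degrees away, stand blue-capped tubes, fixed, their tops 141 mm above the bench
- knob_mid (a point): centre of the round ribbed black knob on a 16 mm post over the middle of the carousel: 36 mm in diameter, 40 mm tall, from 150 to 190 mm above the bench, this point 170 mm above it; it is fixed to the turntable and turns with it
- timer: white bench timer, 62 x 66 x 19 mm, loose, at the front right, before the tall analyser that fills the right rear of the bench; a bystander, origin under its centre
- green_tape: roll of green label tape, 55 mm in diameter and 19 mm tall, loose, lying behind and left of the carousel; a bystander, origin under its centre
- petri: two small petri dishes taped together, 61 mm in diameter and 30 mm tall, loose, at the left rear; a bystander, origin under their centre
Not all that is in view belongs to the job. Leave any purple or yellow look-alike of the part that bears tube_mid alone.

How it is judged:
By the outcome, as a careful person would: the job done as asked, in the order asked, and still so for the second after the job is handed in, while the arm keeps its last pose, push and grip.
It also fails if it takes over 59 s, if anything falls off the work surface, if the arm or the gripper's body presses on something with over 40 N, if the wrist force passes 120 N, or if a joint passes its speed limit or range.

## Working session

There is one attempt and no reset: what is moved stays moved. The work goes in short steps, Python scripts to look and compute and a shell command to move; the robot and the scene stay as the last step left them, time stands still between calls to the robot, and variables do not carry over. Pictures are saved under pics/ and viewed, at most 12 in all, crops included, and the job is handed in when it is done.

```bash
mkdir -p pics
python3 - <<'E'
from station import *
import cv2
for n in("scene","top"):
    cv2.imwrite(f"pics/{n}0.png",read_camera(n)[:,:,::-1]); print(n,get_calibration(n))
s=observe(); print(s["time"],s["eef_pos"],s["orientation"],s["opening"])
print(get_calibration("wrist"))
E
```

```text
scene {'fx': 484.4911099222468, 'fy': 484.4911099222468, 'cx': 282.91648870262367, 'cy': 208.19103183677677, 'k1': -0.08074317105267198, 'eye': array([1286.0076793 ,  -27.46051633, 1062.78279569]), 'orientation': array([0.50892047, 0.48459243, 1.45776669])}
top {'fx': 539.7110597939131, 'fy': 539.7110597939131, 'cx': 274.84306723411385, 'cy': 208.04315476157427, 'k1': -0.088303288912285, 'eye': array([ 428.17112973,   29.07836037, 1760.40473274]), 'orientation': array([ 0.06441563, -0.05726942, -1.55053158])}
0.1 [ 319.56510042 -650.24615928  194.0365448 ] [-3.05869561e+00 -7.11093064e-01  7.11694261e-04] 93.06881585480272
{'fx': 314.7368740826868, 'fy': 314.7368740826868, 'cx': 280.07386341905783, 'cy': 209.9072028838099, 'k1': -0.004249335507321313, 'eye': array([ 381.02353174, -619.84343818,  384.37233398]), 'orientation': array([-0.22484619,  0.14238888, -1.10705365])}
```

View pics/scene0.png

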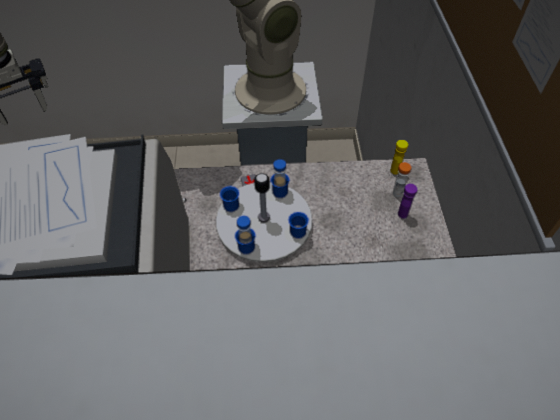

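View pics/top0.png

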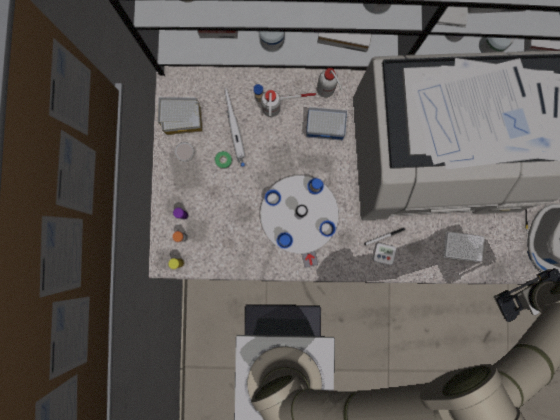

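The top view shows upright tubes at the left with caps yellow (175,264), orange (178,237) and purple (180,213). In the scene view they are at (401,146), (404,169) and (410,190). I choose the orange one; yellow and purple are the look-alikes. In the top view the empty places are near (273,198) and (327,229), the knob near (301,211) and the pointer near (309,259). I'll check with close crops.

```bash
cat > h.py <<'E'
import numpy as np, cv2
from scipy.spatial.transform import Rotation as R
from scipy.optimize import brentq
from station import *
def ray(c,u,v):
    K=np.array([[c['fx'],0,c['cx']],[0,c['fy'],c['cy']],[0,0,1]])
    p=cv2.undistortPoints(np.array([[[u,v]]],float),K,np.array([c['k1'],0,0,0]))[0,0]
    return R.from_rotvec(c['orientation']).apply([p[0],-p[1],-1])
def pix(c,u,v,z):
    d=ray(c,u,v); return c['eye']+d*(z-c['eye'][2])/d[2]
def proj(c,P):
    q=R.from_rotvec(c['orientation']).inv().apply(np.asarray(P,float)-c['eye']); a=np.array([q[0],-q[1]])/-q[2]
    a=a*(1+c['k1']*(a@a)); return a*[c['fx'],c['fy']]+[c['cx'],c['cy']]
def st():
    s=observe(); r=R.from_rotvec(s['orientation']); 
    print("t",round(s['time'],2),"tcp",np.round(s['eef_pos'],1),"x",np.round(r.as_matrix()[:,0],3),"y",np.round(r.as_matrix()[:,1],3),"z",np.round(r.as_matrix()[:,2],3),"F",np.round(s['force'],1),"open",round(s['opening'],1),round(s['grip_force'],1),"q",np.round(s['joint_pos'],2)); return s,r
E
python3 - <<'E'
from h import *
c=get_calibration("top")
for n,u,v,z in[("orange",178,237,115),("purple",180,213,115),("yellow",175,264,115),("knob",301,211,190),("left",273,198,78),("right",327,229,78),("blue1",316,186,141),("blue2",285,240,141),("ptr",309,259,0)]: print(n,np.round(pix(c,u,v,z),0))
c=get_calibration("scene")
for n,u,v,z in[("orange",404,169,115),("knob",262,180,190)]: print(n,np.round(pix(c,u,v,z),0))
a=cv2.imread("pics/top0.png")
b=cv2.resize(a[195:285,150:210],None,fx=5.5,fy=5.5,interpolation=cv2.INTER_CUBIC)
d=cv2.resize(a[170:270,255:345],None,fx=4.95,fy=4.95,interpolation=cv2.INTER_CUBIC)[:b.shape[0]]
cv2.imwrite("pics/c1.png",np.hstack([b,d])); print(b.shape,d.shape); st()
E
```

```text
orange [462. 332. 115.]
purple [535. 328. 115.]
yellow [379. 339. 115.]
knob [543. -39. 190.]
left [590.  44.  78.]
right [ 497. -126.   78.]
blue1 [623. -85. 141.]
blue2 [459.   5. 141.]
ptr [401. -76.   0.]
orange [473. 332. 115.]
knob [553. -38. 190.]
(495, 330, 3) (495, 446, 3)
t 0.1 tcp [ 319.6 -650.2  194. ] x [ 0.897  0.441 -0.   ] y [ 0.441 -0.897 -0.001] z [-0.001  0.001 -1.   ] F [-0.   0.   0.2] open 93.1 0.0 q [ 1.04  0.6  -0.    1.6   0.    0.94 -0.08]
```

View pics/c1.png

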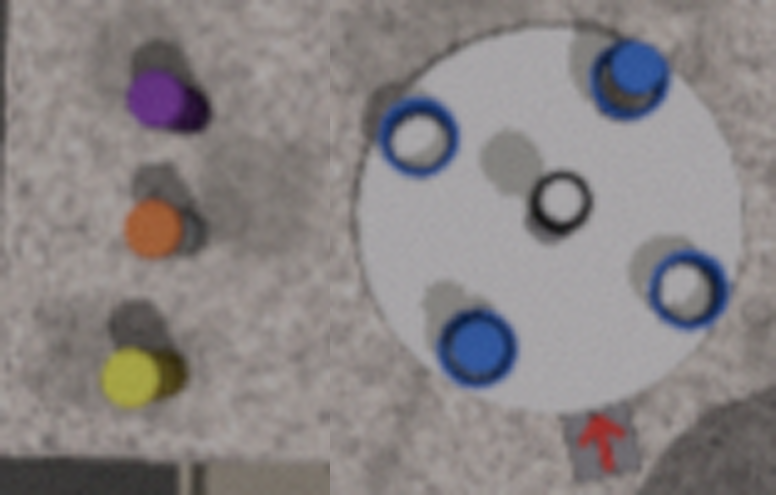

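The crop confirms the clear tube with the orange cap at (153,228) in the crop, which is (177.8,236.5) in the full picture. The empty collars are in full pixels at (327.3,228.4) and (273,197.5). The red arrow tab is at about (310,259.5).

```bash
python3 -m handwheel '[[0,0,0.95,0,0,-0.6,1],[0,0,0.95,0,0,-0.6,1],[0,0,0.95,0,0,-0.6,1],[0,0,0.95,0,0,-0.6,1],[0,0,0.95,0,0,-0.6,1]]'
python3 -m handwheel '[[0,0,0.9,0.2,-1,0,1],[0,0,0,0.25,-1,0,1],[0,0,0,0.25,-1,0,1],[0,0,0,0.25,-1,0,1],[0,0,0,0.25,-1,0,1]]'
python3 -m handwheel '[[0,0,0,0.25,-1,0,1],[0,0,0,0.25,-1,0,1],[0,0,0,0.25,-1,0,1],[0,0,0,0.25,-1,0,1],[0,0,0,0.15,-1,0,1]]'; python3 -c "
from h import *
st()"
```

```text
time: 0.6
eef_pos: [319.6, -650.4, 315.3]
orientation: [-3.139, -0.116, 0.001]
force: [-0.6, -0.2, 0.1]
opening: 93.1
grip_force: 0.0
time: 1.1
eef_pos: [364.0, -448.1, 314.5]
orientation: [-3.141, -0.008, 0.001]
force: [0.6, 0.5, 0.5]
opening: 92.6
grip_force: 0.0
time: 1.6
eef_pos: [409.2, -247.9, 314.7]
orientation: [-3.142, -0.008, 0.0]
force: [0.8, 0.2, -0.4]
opening: 93.3
grip_force: 0.0
t 1.6 tcp [ 409.2 -247.9  314.7] x [ 1.     0.005 -0.   ] y [ 0.005 -1.    -0.   ] z [-0.  0. -1.] F [ 0.8  0.2 -0.4] open 93.3 0.0 q [ 0.43  0.17 -0.01  1.99  0.    0.99 -1.14]
```

```bash
python3 -m handwheel '[[0,0,0,0.15,-1,0,1],[0,0,0,0.15,-1,0,1],[0,0,0,0.15,-1,0,1],[0,0,0,0.15,-1,0,1],[0,0,0,0.15,-1,0,1]]'
python3 -m handwheel '[[0,0,0,0.1,-1,0,1],[0,0,0,0.1,-1,0,1],[0,0,0,0.1,-1,0,1],[0,0,0,0.1,-1,0,1],[0,0,0,0.1,-1,0,1]]'
python3 -m handwheel '[[0,0,0,0,-1,0,1],[0,0,0,0,-1,0,1],[0,0,0,0,-1,0,1],[0,0,0,0,-0.9,0,1],[0,0,0,0,-0.6,0,1]]'; python3 -c "
from h import *
s,r=st(); c=get_calibration('wrist'); im=read_camera('wrist')[:,:,::-1]; cv2.imwrite('pics/w1.png',im)
for P in[(462,332,115),(467,332,115),(473,332,115)]: print(proj(c,P))
h=cv2.cvtColor(np.ascontiguousarray(im),cv2.COLOR_BGR2HSV); m=((h[...,0]>3)&(h[...,0]<16)&(h[...,1]>170)).astype(np.uint8)
n,l,S,C=cv2.connectedComponentsWithStats(m)
for i in range(1,n):
  if S[i,4]>100: print(S[i],C[i],pix(c,*C[i],110), pix(c,*C[i],115))
"
```

```text
time: 2.1
eef_pos: [437.7, -48.0, 314.8]
orientation: [3.141, 0.007, -0.0]
force: [1.2, -0.7, -0.1]
opening: 92.7
grip_force: 0.0
time: 2.6
eef_pos: [456.7, 152.0, 314.7]
orientation: [3.141, 0.007, -0.0]
force: [0.8, -0.2, 0.4]
opening: 93.0
grip_force: 0.0
time: 3.1
eef_pos: [455.4, 333.2, 314.4]
orientation: [-3.141, -0.011, 0.001]
force: [0.5, -0.5, -0.1]
opening: 93.1
grip_force: 0.0
t 3.1 tcp [455.4 333.2 314.4] x [ 1.     0.007 -0.001] y [ 0.007 -1.    -0.   ] z [-0.001  0.    -1.   ] F [ 0.5 -0.5 -0.1] open 93.1 0.0 q [-0.44  0.31 -0.39  1.81  0.13  1.05 -2.44]
[281.46708097 179.59262347]
[281.50129178 175.60519815]
[281.54263164 170.78660926]
[265 165  25  26 500] [277.112 177.558] [463.7515499  337.49576575 110.        ] [464.51390718 337.44778251 115.        ]
```

View pics/w1.png

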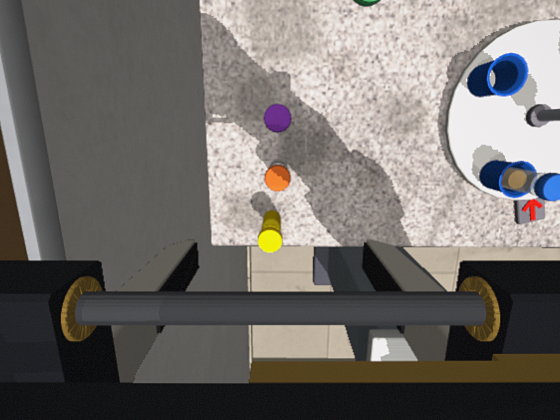

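The wrist view shows orange at (277,178), with purple at (277,118) and yellow at (270,240). Next I check the wall clearance at the left and go lower for a second look.

```bash
python3 -m handwheel '[[0,0,0,0.22,0,0.95,1],[0,0,0,0,-0.05,0.95,1],[0,0,0,0,0,0.8,1],[0,0,0,0,0,0,1],[0,0,0,0,0,0,1]]'; python3 -c "
from h import *
t=get_calibration('top')
print('edge',pix(t,152,240,0),pix(t,150,240,0))
s,r=st(); c=get_calibration('wrist'); im=read_camera('wrist')[:,:,::-1]; cv2.imwrite('pics/w2.png',im)
h=cv2.cvtColor(np.ascontiguousarray(im),cv2.COLOR_BGR2HSV); m=((h[...,0]>3)&(h[...,0]<16)&(h[...,1]>170)).astype(np.uint8)
n,l,S,C=cv2.connectedComponentsWithStats(m)
for i in range(1,n):
  if S[i,4]>100: print(S[i],C[i],pix(c,*C[i],110), pix(c,*C[i],115)); print(pix(c,S[i,0],C[i,1],108),pix(c,S[i,0]+S[i,2],C[i,1],108))
print(proj(c,(465,425,0)),c['eye'])
"
```

```text
time: 3.65
eef_pos: [464.9, 332.5, 207.1]
orientation: [3.141, 0.008, -0.001]
force: [-0.1, 0.7, 1.2]
opening: 92.9
grip_force: 0.0
edge [452.37793327 438.70782266   0.        ] [452.23281987 445.32593531   0.        ]
t 3.65 tcp [464.9 332.5 207.1] x [ 1.     0.005 -0.001] y [ 0.005 -1.     0.001] z [-0.001 -0.001 -1.   ] F [-0.1  0.7  1.2] open 92.9 0.0 q [-0.46  0.42 -0.36  1.93  0.2   0.83 -2.49]
[259 188  34  35 931] [275.19226638 204.83995704] [463.86362781 337.30395868 110.        ] [465.07529205 337.22948713 115.        ]
[463.29649232 352.64877794 108.        ] [463.46978378 320.49151963 108.        ]
[207.81690495 183.32771724] [533.49701436 333.02413758 397.34605129]
```

View pics/w2.png

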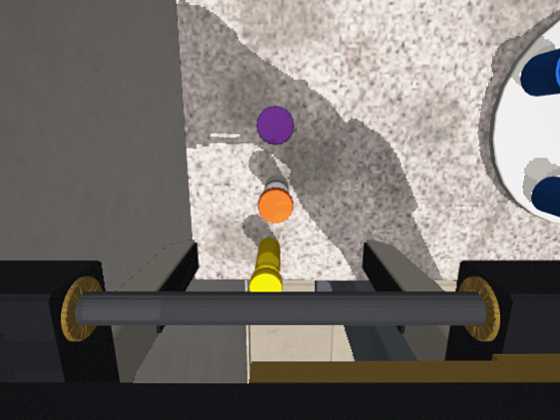

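Orange is now at (275,205), measured at about (465,337). The side wall is at y of about 443, so the body clears it by about 10 mm. I descend and grip.

```bash
python3 -m handwheel '[[0,0,0,0,-0.11,0.68,1],[0,0,0,0,0,0.68,1],[0,0,0,0,0,0.68,1],[0,0,0,0,0,0.68,1],[0,0,0,0,0,0.68,1]]' 15
python3 -m handwheel '[[0,0,0,0,0,0,1],[0,0,0,0,0,0,0.2],[0,0,0,0,0,0,-0.1],[0,0,0,0,0,0,-0.2],[0,0,0,0,0,0,-1]]' 15
python3 -m handwheel '[[0,0,0,0,0,0,-1],[0,0,0,0,0,0,-1],[0,0,0,0,0,0,-1],[0,0,0,0,0,0,-1],[0,0,0,0,0,0,-1]]' 20; python3 -c "
from h import *
st()"
```

```text
time: 4.2
eef_pos: [466.5, 337.9, 72.1]
orientation: [-3.139, -0.007, -0.005]
force: [1.2, 0.3, -0.5]
opening: 92.8
grip_force: 0.0
time: 4.7
eef_pos: [465.5, 337.2, 72.0]
orientation: [-3.14, -0.007, -0.002]
force: [-0.6, 0.2, 0.5]
opening: 65.4
grip_force: 0.0
time: 5.2
eef_pos: [464.9, 336.9, 70.7]
orientation: [3.141, 0.008, -0.0]
force: [0.0, 0.4, 0.6]
opening: 33.9
grip_force: 20.0
t 5.2 tcp [464.9 336.9  70.7] x [ 1.     0.005 -0.   ] y [ 0.005 -1.     0.   ] z [-0. -0. -1.] F [0.  0.4 0.6] open 33.9 20.0 q [-0.55  0.6  -0.25  2.04  0.28  0.53 -2.57]
```

```bash
python3 -m handwheel '[[0,0,0,0,0,-0.5,-1],[0,0,0,0,0,-1,-1],[0,0,0,0,0,-1,-1],[0,0,0,0,0,-1,-1],[0,0,0,0.1,0.5,-1,-1]]' 25
python3 -m handwheel '[[0,0,0,0.1,0.8,-0.5,-1],[0,0,0,0.1,1,0,-1],[0,0,0,0.1,1,0,-1],[0,0,0,0.1,1,0,-1],[0,0,0,0.1,0.8,0,-1]]'; python3 -m handwheel '[[0,0,0,0.1,0.5,0,-1],[0,0,0,0,0,0,-1],[0,0,0,0,0,0,-1],[0,0,0,0,0,0,-1],[0,0,0,0,0,0,-1]]'; python3 -c "
from h import *
s,r=st(); c=get_calibration('wrist')
w=read_camera('wrist')[:,:,::-1]; a=read_camera('scene')[:,:,::-1]
t=s['eef_pos']; u,v=proj(get_calibration('scene'),t).astype(int); print(u,v)
print('wrist expects cap',proj(c,t+[0,0,42]),'bottom',proj(c,t-[0,0,70]))
b=cv2.resize(a[max(v-60,0):v+60,u-50:u+50],None,fx=3.5,fy=3.5); 
w=w[100:420,120:440]; w=cv2.resize(w,None,fx=420/320,fy=420/320)
cv2.imwrite('pics/s2.png',np.hstack([b,w]))"
```

```text
time: 5.7
eef_pos: [468.0, 319.1, 252.4]
orientation: [-3.14, -0.013, 0.001]
force: [1.5, 0.3, -1.0]
opening: 33.9
grip_force: 25.0
time: 6.2
eef_pos: [489.7, 130.5, 270.9]
orientation: [3.141, 0.006, -0.0]
force: [0.0, 0.0, 0.2]
opening: 33.5
grip_force: 25.0
time: 6.7
eef_pos: [493.8, 114.4, 270.8]
orientation: [-3.141, -0.011, 0.0]
force: [-0.3, -0.3, -0.6]
opening: 33.7
grip_force: 25.0
t 6.7 tcp [493.8 114.4 270.8] x [ 1.     0.007 -0.   ] y [ 0.007 -1.    -0.   ] z [-0.  0. -1.] F [-0.3 -0.3 -0.6] open 33.7 25.0 q [-0.11  0.26 -0.29  1.99  0.09  0.91 -2.01]
325 134
wrist expects cap [280.47514849 266.94535739] bottom [280.46127952 211.18613619]
```

View pics/s2.png

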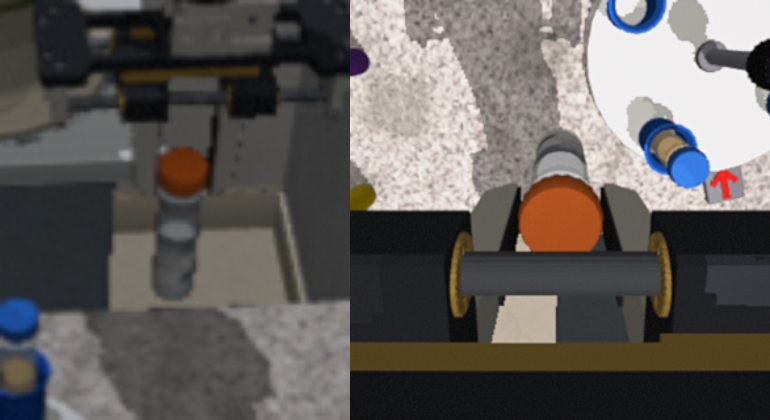

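```bash
python3 -m handwheel '[[-0.5,0,0,0,0,0,-1],[-0.97,0,0,0,0,0,-1],[-0.97,0,0,0,0,0,-1],[-0.97,0,0,0,0,0,-1],[-0.97,0,0,0,0,0,-1]]'; python3 -c "
from h import *
st()"
```

```text
time: 7.3
eef_pos: [494.2, 113.8, 271.1]
orientation: [2.788, 0.008, 0.003]
force: [0.3, -0.3, -0.7]
opening: 33.9
grip_force: 25.0
t 7.3 tcp [494.2 113.8 271.1] x [1.    0.006 0.001] y [ 0.005 -0.938  0.346] z [ 0.003 -0.346 -0.938] F [ 0.3 -0.3 -0.7] open 33.9 25.0 q [-0.38  0.34 -0.23  1.93  0.41  1.12 -2.4 ]
```

```bash
python3 -m handwheel '[[0,0,-0.9,0,0,0,-1],[0,0,-0.9,0,0,0,-1],[0,0,-0.9,0,0,0,-1],[0,0,-0.9,0,0,0,-1],[0,0,-0.9,0,0,0,-1]]'
python3 -m handwheel '[[-0.81,-0.3,0,0,0,0,-1],[-0.81,-0.3,0,0,0,0,-1],[-0.81,-0.3,0,0,0,0,-1],[-0.81,-0.3,0,0,0,0,-1],[-0.81,-0.3,0,0,0,0,-1]]'; python3 -c "
from h import *
s,r=st(); print(np.degrees(np.arccos(-r.as_matrix()[2,2])))"
```

```text
time: 7.8
eef_pos: [493.9, 113.7, 270.7]
orientation: [2.748, 0.513, -0.088]
force: [-0.3, -0.5, -0.4]
opening: 33.8
grip_force: 25.0
time: 8.3
eef_pos: [494.1, 114.0, 270.8]
orientation: [2.409, 0.446, -0.154]
force: [-0.3, -0.0, 0.8]
opening: 33.5
grip_force: 25.0
t 8.3 tcp [494.1 114.  270.8] x [ 0.935  0.276 -0.224] y [ 0.356 -0.714  0.602] z [ 0.006 -0.643 -0.766] F [-0.3 -0.   0.8] open 33.5 25.0 q [-0.53  0.47 -0.25  1.89  0.6   1.39 -2.29]
39.99983327181779
```

```bash
for i in 1 2 3; do python3 -m handwheel '[[0,0,0,0,0,0,-1],[0,0,0,0,0,0,-1],[0,0,0,0,0,0,-1],[0,0,0,0,0,0,-1],[0,0,0,0,0,0,-1]]' | head -3; done
python3 -m handwheel '[[0.82,0.3,0,0,0,0,-1],[0.82,0.3,0,0,0,0,-1],[0.82,0.3,0,0,0,0,-1],[0.82,0.3,0,0,0,0,-1],[0.82,0.3,0,0,0,0,-1]]'
python3 -m handwheel '[[0.82,0.3,0,0,0,0,-1],[0.82,0.3,0,0,0,0,-1],[0.82,0.3,0,0,0,0,-1],[0.82,0.3,0,0,0,0,-1],[0.8,0.3,0,0,0,0,-1]]'; python3 -c "
from h import *
s,r=st(); x=r.as_matrix()[:,0]; print(np.degrees(np.arctan2(x[1],x[0])))"
```

```text
time: 8.8
eef_pos: [494.1, 112.5, 271.3]
orientation: [2.412, 0.443, -0.154]
time: 9.3
eef_pos: [494.0, 113.1, 270.8]
orientation: [2.411, 0.445, -0.155]
time: 9.8
eef_pos: [494.0, 113.1, 270.8]
orientation: [2.411, 0.445, -0.155]
time: 10.3
eef_pos: [494.1, 113.2, 271.1]
orientation: [2.756, 0.508, -0.087]
force: [0.5, 0.1, -0.7]
opening: 33.9
grip_force: 25.0
time: 10.8
eef_pos: [494.1, 112.9, 271.1]
orientation: [-3.086, -0.567, 0.004]
force: [-0.9, -0.3, -0.8]
opening: 33.6
grip_force: 25.0
t 10.8 tcp [494.1 112.9 271.1] x [ 0.935  0.356 -0.002] y [ 0.356 -0.935 -0.004] z [-0.003  0.004 -1.   ] F [-0.9 -0.3 -0.8] open 33.6 25.0 q [-0.04  0.27 -0.37  1.98  0.12  0.91 -1.68]
20.82817627207112
```

```bash
python3 -m handwheel '[[0,0,0,-0.34,0.93,-0.12,-1],[0,0,0,-0.34,0.93,-0.12,-1],[0,0,0,-0.34,0.93,-0.12,-1],[0,0,0,0,0,-0.12,-1],[0,0,0,0,0,0,-1]]'; python3 -c "
from h import *
s,r=st(); c=get_calibration('wrist'); w=read_camera('wrist')[:,:,::-1]; np.save('c.npy',c,allow_pickle=True)
cv2.imwrite('pics/w3.png',w)
for P in[(497,-126,78),(590,44,78),(543,-40,190),(401,-76,0),(543,-40,26)]: print(P,proj(c,P))"
```

```text
time: 11.3
eef_pos: [495.8, -6.5, 290.5]
orientation: [-3.089, -0.564, 0.004]
force: [0.2, 0.9, -0.9]
opening: 33.6
grip_force: 25.0
t 11.3 tcp [495.8  -6.5 290.5] x [ 0.935  0.354 -0.002] y [ 0.354 -0.935 -0.002] z [-0.003  0.001 -1.   ] F [ 0.2  0.9 -0.9] open 33.6 25.0 q [ 0.16  0.23 -0.32  1.98  0.09  0.95 -1.41]
(497, -126, 78) [365.49701346 213.78170255]
(590, 44, 78) [269.44885543  96.30666973]
(543, -40, 190) [332.94925102 168.99766424]
(401, -76, 0) [300.21702788 243.88886928]
(543, -40, 26) [314.56731416 154.47023652]
```

View pics/w3.png

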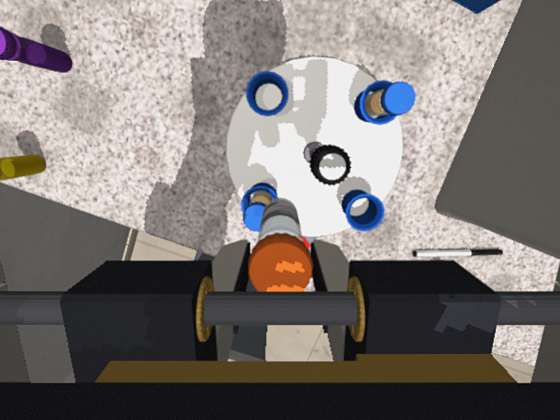

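The wrist view shows the target collar rim centred at about (363.5,210), the other empty rim at (268,93) and the knob top at (330,165). The red pointer is hidden behind the tube.

```bash
python3 -c "
from h import *
c=np.load('c.npy',allow_pickle=True).item(); w=cv2.imread('pics/w3.png')
h=cv2.cvtColor(w,cv2.COLOR_BGR2HSV)
a=pix(c,363.5,210,78);b=pix(c,268,93,78);print(a,b,(a+b)/2,np.linalg.norm(a-b)/2,np.degrees(np.arctan2(*(a-b)[1::-1])))
print(pix(c,330,165,190))
m=((h[...,0]>100)&(h[...,0]<125)&(h[...,1]>150)).astype(np.uint8)
for x0,y0 in[(340,185),(243,68)]:
  s=m[y0:y0+52,x0:x0+50]; k=cv2.findContours(s,0,2)[0]; k=max(k,key=cv2.contourArea); print(cv2.fitEllipse(cv2.convexHull(k)),x0,y0)
"
```

```text
[ 500.78422154 -121.36766983   78.        ] [592.92001749  46.93950617  78.        ] [546.85211951 -37.21408183  78.        ] 95.9378840554966 -118.69746160432031
[545.42172647 -36.01822836 190.        ]
((22.546064376831055, 24.91365623474121), (37.483978271484375, 43.56549072265625), 131.35458374023438) 340 185
((23.79328155517578, 24.96934700012207), (41.06843185424805, 43.909034729003906), 172.1402587890625) 243 68
```

```bash
python3 -m handwheel '[[0,0,0,-0.31,0.92,0,-1],[0,0,0,-0.31,0.92,0,-1],[0,0,0,-0.31,0.92,0,-1],[0,0,-0.6,0,0,0,-1],[0,0,-0.98,0,0,0,-1]]'
python3 -m handwheel '[[0,0,-0.98,0,0,0,-1],[0,0,-0.98,0,0,0,-1],[0,0,-0.98,0,0,0,-1],[0,0,-0.98,0,0,0,-1],[0,0,-0.98,0,0,0,-1]]'
python3 -m handwheel '[[0,0,-0.98,0,0,0.5,-1],[0,0,-0.98,0,0,0.8,-1],[0,0,-0.4,0,0,0.8,-1],[0,0,0,0,0,0.4,-1],[0,0,0,0,0,0,-1]]'
python3 -c "
from h import *
s,r=st(); c=get_calibration('wrist'); w=read_camera('wrist')[:,:,::-1]; x=r.as_matrix()[:,0]; print(np.degrees(np.arctan2(x[1],x[0])))
t=s['eef_pos'];m=r.as_matrix()
print('tube to rim centre, tool axes, for est (500,-122.5):',m.T@(np.array([500,-122.5,78])-t))
print('rim proj',proj(c,(500,-122.5,78)),'bottom',proj(c,t-[0,0,70.7]), 'knob',proj(c,(546,-37,190)))
a=read_camera('scene')[:,:,::-1]; u,v=proj(get_calibration('scene'),t-[0,0,70]).astype(int); print(u,v)
b=cv2.resize(a[v-60:v+60,u-50:u+50],None,fx=3.5,fy=3.5); 
w=w[100:420,120:440]; w=cv2.resize(w,None,fx=420/320,fy=420/320)
cv2.imwrite('pics/s4.png',np.hstack([b,w]))"
```

```text
time: 11.85
eef_pos: [500.3, -121.7, 289.3]
orientation: [-3.045, -0.765, 0.006]
force: [0.0, 0.1, -0.0]
opening: 33.8
grip_force: 25.0
time: 12.35
eef_pos: [500.4, -120.3, 289.4]
orientation: [-2.834, -1.348, 0.005]
force: [0.5, 0.6, -2.3]
opening: 33.8
grip_force: 25.0
time: 12.85
eef_pos: [498.6, -120.3, 187.5]
orientation: [-2.694, -1.603, 0.009]
force: [-0.1, -0.9, 0.7]
opening: 33.8
grip_force: 25.0
t 12.85 tcp [ 498.6 -120.3  187.5] x [ 0.477  0.879 -0.002] y [ 0.879 -0.477 -0.008] z [-0.008  0.003 -1.   ] F [-0.1 -0.9  0.7] open 33.8 25.0 q [ 0.41  0.38 -0.38  2.06  0.2   0.74 -0.59]
61.503291963538416
tube to rim centre, tool axes, for est (500,-122.5): [ -1.10254608   3.20173997 109.48170451]
rim proj [284.10218791 202.77252746] bottom [281.61505572 211.68627027] knob [284.86522857  79.02880251]
229 183
```

View pics/s4.png

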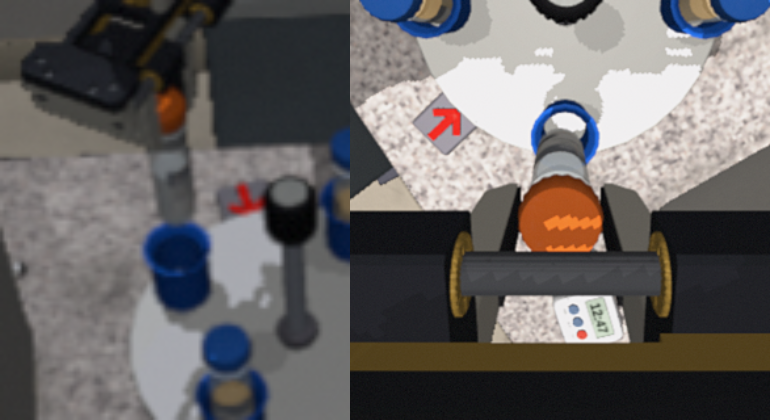

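The rim is centred at about (565,133) in the crop, which is (284,202) in full, and this matches the projected estimate. The pointer arrow tip is at (460,112) in the crop. I shift 3 mm along tool y and insert gently.

```bash
python3 -m handwheel '[[0,0,0,-0.02,0.08,0.3,-1],[0,0,0,0,0,0.3,-1],[0,0,0,0,0,0.25,-1],[0,0,0,0,0,0.15,-1],[0,0,0,0,0,0.15,-1]]' 
python3 -m handwheel '[[0,0,0,0,0,0.15,-1],[0,0,0,0,0,0.15,-1],[0,0,0,0,0,0.15,-1],[0,0,0,0,0,0,-1],[0,0,0,0,0,0,-1]]' 
python3 -c "
from h import *
s,r=st(); print(s['ft_torque'])"
```

```text
time: 13.45
eef_pos: [501.8, -124.3, 143.0]
orientation: [-2.699, -1.601, 0.005]
force: [-0.3, -0.6, 0.6]
opening: 33.8
grip_force: 25.0
time: 13.95
eef_pos: [501.9, -124.2, 125.6]
orientation: [-2.699, -1.601, 0.005]
force: [0.3, 0.1, -0.1]
opening: 33.7
grip_force: 25.0
t 13.95 tcp [ 501.9 -124.2  125.6] x [ 0.479  0.878 -0.001] y [ 0.878 -0.479 -0.004] z [-0.004  0.001 -1.   ] F [ 0.3  0.1 -0.1] open 33.7 25.0 q [ 0.38  0.47 -0.33  2.12  0.27  0.59 -0.65]
[-0.01242477 -0.0306738   0.01171903]
```

```bash
python3 -m handwheel '[[0,0,0,0,0,0.15,-1],[0,0,0,0,0,0.15,-1],[0,0,0,0,0,0.15,-1],[0,0,0,0,0,0.12,-1],[0,0,0,0,0,0,-1]]' 
python3 -m handwheel '[[0,0,0,0,0,0.05,-1],[0,0,0,0,0,0.05,-1],[0,0,0,0,0,0.04,-1],[0,0,0,0,0,0,-1],[0,0,0,0,0,0,-1]]'
python3 -c "
from h import *
st()"
```

```text
time: 14.45
eef_pos: [501.4, -124.1, 102.1]
orientation: [-2.699, -1.601, 0.006]
force: [-0.2, 0.7, 0.5]
opening: 33.9
grip_force: 25.0
time: 14.95
eef_pos: [501.8, -124.2, 97.3]
orientation: [-2.699, -1.601, 0.004]
force: [0.6, -0.0, 0.3]
opening: 33.6
grip_force: 25.0
t 14.95 tcp [ 501.8 -124.2   97.3] x [ 0.479  0.878 -0.001] y [ 0.878 -0.479 -0.004] z [-0.004  0.001 -1.   ] F [ 0.6 -0.   0.3] open 33.6 25.0 q [ 0.35  0.51 -0.31  2.14  0.3   0.53 -0.68]
```

```bash
python3 -m handwheel '[[0,0,0,0,0,0.03,-1],[0,0,0,0,0,0.03,-1],[0,0,0,0,0,0.03,-1],[0,0,0,0,0,0,-1],[0,0,0,0,0,0,-1]]' 
python3 -m handwheel '[[0,0,0,0,0,0,-0.2],[0,0,0,0,0,0,0],[0,0,0,0,0,0,0.3],[0,0,0,0,0,0,0.4],[0,0,0,0,0,0,0.4]]'
python3 -c "
from h import *
st()"
```

```text
time: 15.45
eef_pos: [504.7, -124.9, 96.2]
orientation: [2.701, 1.602, 0.003]
force: [-0.8, -1.1, 25.3]
opening: 33.7
grip_force: 25.0
time: 15.95
eef_pos: [501.6, -124.2, 93.5]
orientation: [-2.699, -1.601, 0.005]
force: [0.0, -0.1, -0.0]
opening: 63.5
grip_force: 0.0
t 15.95 tcp [ 501.6 -124.2   93.5] x [ 0.479  0.878 -0.001] y [ 0.878 -0.479 -0.004] z [-0.004  0.001 -1.   ] F [ 0.  -0.1 -0. ] open 63.5 0.0 q [ 0.35  0.52 -0.3   2.15  0.3   0.52 -0.68]
```

```bash
python3 -m handwheel '[[0,0,0,0,0,-0.4,0.4],[0,0,0,0,0,-1,0.4],[0,0,0,0,0,-1,0.6],[0,0,0,0,0,-1,0.7],[0,0,0,0,0,-1,0.7]]' 
python3 -m handwheel '[[0,0,0,0,0,-0.5,0.7],[0,0,0,-0.5,0,0,0.7],[0,0,0,0,0,0,0.7],[0,0,0,0,0,0,0.7],[0,0,0,0,0,0,0.7]]' 
python3 -c "
from h import *
s,r=st(); c=get_calibration('wrist'); w=read_camera('wrist')[:,:,::-1]; np.save('c.npy',c,allow_pickle=True); cv2.imwrite('pics/w5.png',w)
for P in [(500,-122.5,141),(546,-37.2,190),(593,47,78)]: print(P,proj(c,P))"
```

```text
time: 16.45
eef_pos: [502.0, -124.3, 271.2]
orientation: [-2.699, -1.601, 0.005]
force: [0.3, 0.0, -0.7]
opening: 78.3
grip_force: 0.0
time: 16.95
eef_pos: [493.0, -141.3, 289.2]
orientation: [-2.698, -1.601, 0.005]
force: [-0.2, 0.2, -0.4]
opening: 79.0
grip_force: 0.0
t 16.95 tcp [ 493.  -141.3  289.2] x [ 0.479  0.878 -0.001] y [ 0.878 -0.479 -0.005] z [-0.005  0.002 -1.   ] F [-0.2  0.2 -0.4] open 79.0 0.0 q [ 0.49  0.26 -0.41  1.94  0.12  0.97 -0.47]
(500, -122.5, 141) [278.8369682 175.5642573]
(546, -37.2, 190) [277.70142703  70.81458719]
(593, 47, 78) [279.65602649  -3.96914331]
```

View pics/w5.png

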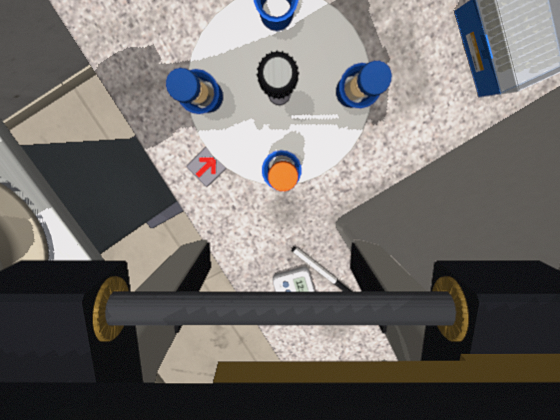

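The tube stands seated, its cap at (283,177). The knob top is at (277,73), the blue caps at (184,85) and (376,77), and the red arrow at about (207,166).

```bash
cat > ang.py <<'E'
from h import *
def blob(w,lo,hi,smin,box=None,amin=40):
    h=cv2.cvtColor(w,cv2.COLOR_BGR2HSV); hh=h[...,0].astype(int)
    m=((((hh>=lo)&(hh<=hi)) if lo<hi else ((hh>=lo)|(hh<=hi)))&(h[...,1]>smin)&(h[...,2]>80)).astype(np.uint8)
    if box: k=np.zeros_like(m);k[box[1]:box[3],box[0]:box[2]]=1;m*=k
    n,l,S,C=cv2.connectedComponentsWithStats(m); return [(S[i,4],tuple(np.round(C[i],1)),[int(v) for v in S[i,:4]]) for i in range(1,n) if S[i,4]>amin]
E
python3 -c "
from ang import *
c=np.load('c.npy',allow_pickle=True).item(); w=cv2.imread('pics/w5.png')
o=blob(w,5,16,170); r=blob(w,172,4,150); print(o,r)
O=pix(c,*max(o)[1],141); P=pix(c,*max(r)[1],3); print(O,P)
K=pix(c,277.7,73,190); B1=pix(c,184,86,139);B2=pix(c,376,78,139); M=(B1+B2)/2; print(K,B1,B2,M,np.linalg.norm(B1-B2)/2)
for A in(K,M,np.array([546,-37.2,0])):
  a=lambda v:np.degrees(np.arctan2(v[1]-A[1],v[0]-A[0]))
  print(a(O),a(P),a(P)-a(O),np.linalg.norm((O-A)[:2]),np.linalg.norm((P-A)[:2]))
a=np.degrees(np.arctan2(*(B1-B2)[1::-1]));print('blue line',a)
# top camera check
t=get_calibration('top'); T=read_camera('top')[:,:,::-1].copy(); cv2.imwrite('pics/top5.png',T)
print([ (x[0],x[1],pix(t,*x[1],3)) for x in blob(T,172,4,120,(295,245,325,275),5)])
"
```

```text
[(np.int32(679), (np.float64(282.7), np.float64(175.6)), [269, 161, 29, 30])] [(np.int32(211), (np.float64(207.0), np.float64(165.6)), [196, 158, 20, 19])]
[ 503.64696254 -124.52834515  141.        ] [401.20308945 -74.35394037   3.        ]
[545.16643097 -38.7200649  190.        ] [459.02735132   3.61270073 139.        ] [633.19586771 -82.84329181 139.        ] [546.11160951 -39.61529554 139.        ] 97.22308206468011
-115.82063100171801 -166.09754352083732 -50.27691251911931 95.32537552853086 148.30784464771946
-116.56943540834718 -166.5189976483433 -49.94956223999611 94.93930818029386 149.01426989593418
-115.8727425576779 -165.60875656726188 -49.73601400958398 97.05678569602239 149.48766032952193
blue line 153.60053045932503
[(np.int32(42), (np.float64(309.5), np.float64(257.9)), array([404.76320087, -77.19762168,   3.        ]))]
```

```bash
python3 -m handwheel '[[0,0,0,0.96,-0.03,0,0.7],[0,0,0,0.96,-0.03,0,0.7],[0,0,0,0.97,-0.03,0,0.7],[0,0,0,0,0,0.5,0.7],[0,0,0,0,0,0.5,0.7]]' 
python3 -m handwheel '[[0,0,0,0,0,0.7,0.7],[0,0,0,0,0,0.7,0.7],[0,0,0,0,0,0.6,0.7],[0,0,0,0,0,0.4,0.7],[0,0,0,0,0,0,0.7]]' 
python3 -m handwheel '[[0,0,0,0,0,0,0.2],[0,0,0,0,0,0,0],[0,0,0,0,0,0,-0.15],[0,0,0,0,0,0,-0.3],[0,0,0,0,0,0,-0.5]]' 10
python3 -m handwheel '[[0,0,0,0,0,0,-1],[0,0,0,0,0,0,-1],[0,0,0,0,0,0,-1],[0,0,0,0,0,0,-1],[0,0,0,0,0,0,-1]]' 25
python3 -c "
from h import *
st()"
```

```text
time: 17.55
eef_pos: [545.9, -36.6, 249.0]
orientation: [-2.697, -1.606, 0.003]
force: [-0.9, -0.6, 0.4]
opening: 79.1
grip_force: 0.0
time: 18.05
eef_pos: [543.4, -38.1, 151.3]
orientation: [-2.696, -1.601, 0.01]
force: [-0.7, -0.1, 1.0]
opening: 79.3
grip_force: 0.0
time: 18.55
eef_pos: [544.9, -38.8, 154.1]
orientation: [-2.7, -1.601, 0.003]
force: [0.4, 0.5, 0.3]
opening: 43.7
grip_force: 0.0
time: 19.05
eef_pos: [545.3, -38.9, 153.9]
orientation: [-2.7, -1.601, 0.003]
force: [3.5, -3.2, 3.1]
opening: 34.8
grip_force: 25.0
t 19.05 tcp [545.3 -38.9 153.9] x [ 0.48   0.877 -0.001] y [ 0.877 -0.48  -0.003] z [-0.003  0.001 -1.   ] F [ 3.5 -3.2  3.1] open 34.8 25.0 q [ 0.25  0.47 -0.39  2.03  0.27  0.7  -0.81]
```

```bash
python3 -m handwheel '[[0,0,0.3,0,0,0,-1],[0,0,0.6,0,0,0,-1],[0,0,0.7,0,0,0,-1],[0,0,0.7,0,0,0,-1],[0,0,0.7,0,0,0,-1]]' 
python3 -m handwheel '[[0,0,0.7,0,0,0,-1],[0,0,0.7,0,0,0,-1],[0,0,0.7,0,0,0,-1],[0,0,0.7,0,0,0,-1],[0,0,0.7,0,0,0,-1]]' 
python3 -m handwheel '[[0,0,0.7,0,0,0,-1],[0,0,0.7,0,0,0,-1],[0,0,0.7,0,0,0,-1],[0,0,0.6,0,0,0,-1],[0,0,0.4,0,0,0,-1]]' 
python3 -m handwheel '[[0,0,0.3,0,0,0,-1],[0,0,0.2,0,0,0,-1],[0,0,0.1,0,0,0,-1],[0,0,0,0,0,0,-1],[0,0,0,0,0,0,-1]]' 
python3 -c "
from ang import *
s,r=st(); x=r.as_matrix()[:,0]; print('yaw',np.degrees(np.arctan2(x[1],x[0])))
c=get_calibration('wrist'); w=np.ascontiguousarray(read_camera('wrist')[:,:,::-1]); t=get_calibration('top'); T=np.ascontiguousarray(read_camera('top')[:,:,::-1]);S=np.ascontiguousarray(read_camera('scene')[:,:,::-1])
np.save('c.npy',c,allow_pickle=True); cv2.imwrite('pics/w6.png',w); cv2.imwrite('pics/top6.png',T); cv2.imwrite('pics/scene6.png',S)
for n,i in(('w',w),('t',T),('s',S)): print(n,'orange',blob(i,5,16,150,None,15),'\n red',blob(i,172,4,140,None,8),'\n blue',blob(i,100,122,150,None,60))
u,v=proj(get_calibration('scene'),(450,-65,80)).astype(int)
cv2.imwrite('pics/v6.png',np.hstack([cv2.resize(S[max(v-45,0):v+45,u-45:u+45],(390,390)),cv2.resize(w[20:420,80:480],(390,390))]))
"
```

```text
time: 19.55
eef_pos: [545.2, -38.9, 153.9]
orientation: [-2.875, -1.262, 0.004]
force: [2.7, -3.5, 4.7]
opening: 34.9
grip_force: 25.0
time: 20.05
eef_pos: [545.1, -38.8, 153.9]
orientation: [-3.023, -0.849, 0.004]
force: [2.2, -2.9, 3.7]
opening: 35.1
grip_force: 25.0
time: 20.55
eef_pos: [545.0, -38.6, 153.9]
orientation: [-3.105, -0.469, 0.005]
force: [1.9, -1.8, 4.5]
opening: 34.4
grip_force: 25.0
time: 21.05
eef_pos: [545.0, -38.6, 153.9]
orientation: [-3.115, -0.398, 0.005]
force: [2.9, -2.6, 5.2]
opening: 34.6
grip_force: 25.0
t 21.05 tcp [545.  -38.6 153.9] x [ 0.968  0.251 -0.003] y [ 0.251 -0.968 -0.002] z [-0.003  0.001 -1.   ] F [ 2.9 -2.6  5.2] open 34.6 25.0 q [ 0.08  0.45 -0.16  2.04  0.11  0.67 -1.46]
yaw 14.563589193020015
w orange [(np.int32(1304), (np.float64(286.8), np.float64(345.0)), [266, 326, 42, 36])] 
 red [] 
 blue [(np.int32(1674), (np.float64(276.0), np.float64(87.0)), [245, 55, 63, 68]), (np.int32(2660), (np.float64(411.3), np.float64(217.3)), [363, 177, 85, 72]), (np.int32(824), (np.float64(173.8), np.float64(207.6)), [140, 184, 59, 57]), (np.int32(1755), (np.float64(138.7), np.float64(234.3)), [115, 211, 47, 47])]
t orange [] 
 red [(np.int32(62), (np.float64(328.7), np.float64(73.7)), [325, 68, 9, 12]), (np.int32(51), (np.float64(270.2), np.float64(94.6)), [266, 91, 9, 9]), (np.int32(15), (np.float64(307.7), np.float64(94.3)), [302, 94, 13, 2])] 
 blue []
s orange [] 
 red [] 
 blue [(np.int32(97), (np.float64(299.6), np.float64(180.7)), [294, 176, 12, 10]), (np.int32(108), (np.float64(223.2), np.float64(202.3)), [217, 197, 13, 11]), (np.int32(98), (np.float64(274.4), np.float64(235.7)), [266, 229, 20, 17])]
```

View pics/v6.png

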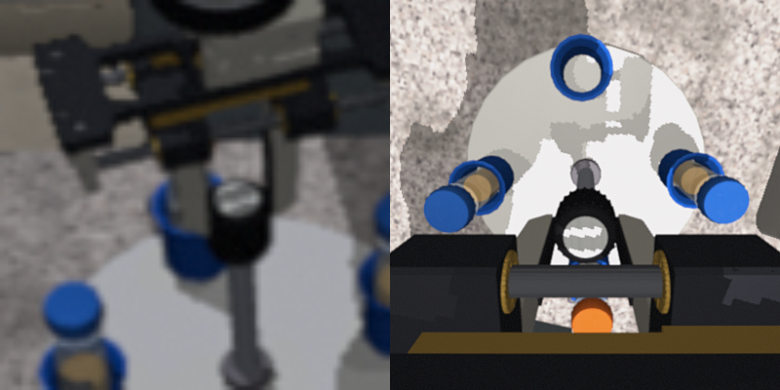

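The wrist view (crop right half) shows the orange cap behind the knob, the empty collar at about (583,68), and the blue caps at (450,208) and (724,201). The arrow is hidden by the gripper. I work out the angle from these.

```bash
python3 -c "
from ang import *
c=np.load('c.npy',allow_pickle=True).item(); w=cv2.imread('pics/w6.png'); s=get_calibration('scene')
an=lambda v:np.degrees(np.arctan2(v[1],v[0]))
B1=pix(c,138.7,234.3,139);B2=pix(c,422.6,226,139);E=pix(c,277.7,89.7,78)
M=(B1+B2)/2;print(B1,B2,M,'line',an(B1-B2),'place via line',an(B1-B2)-270,'via collar',an(E-M)-180,E)
K=np.array([545.5,-38.5,0]);print('collar via K',an(E-K)-180)
b=lambda u,v:pix(s,u,v,139)
print('scene blue',b(299.6,180.7),b(223.2,202.3))
B1,B2=b(299.6-0,180.7),b(223.2,202.3)
# pointer, from first scene and top pictures
for n,z in(('scene',3),('top',3)):
  i=cv2.imread(f'pics/{n}0.png'); k=get_calibration(n); bx=(235,170,262,195) if n=='scene' else (295,245,325,275)
  for x in blob(i,172,4,110,bx,5): P=pix(k,*x[1],z); print(n,x,P,an(P-K))
"
python3 - <<'E'
import cv2,numpy as np
a=cv2.imread('pics/top5.png')[165:275,250:350]; b=cv2.imread('pics/top6.png')[165:275,250:350]
cv2.imwrite('pics/v7.png',np.hstack([cv2.resize(x,None,fx=3.9,fy=3.9,interpolation=2) for x in(a,b)]))
E
```

```text
[518.45412413  55.58636094 139.        ] [ 573.41574241 -131.18517995  139.        ] [545.93493327 -37.79940951 139.        ] line 106.3976749562928 place via line -163.6023250437072 via collar -164.24516788233555 [639.47958756 -11.40857153  78.        ]
collar via K -163.9193533297484
scene blue [517.62707738  54.98227437 139.        ] [ 574.20122867 -133.29999532  139.        ]
scene (np.int32(44), (np.float64(248.8), np.float64(180.3)), [244, 176, 10, 8]) [394.58636045 -77.28634144   3.        ] -165.58635754291396
top (np.int32(43), (np.float64(309.3), np.float64(257.9)), [305, 254, 9, 11]) [404.75114114 -76.54830395   3.        ] -164.8729305536782
```

View pics/v7.png

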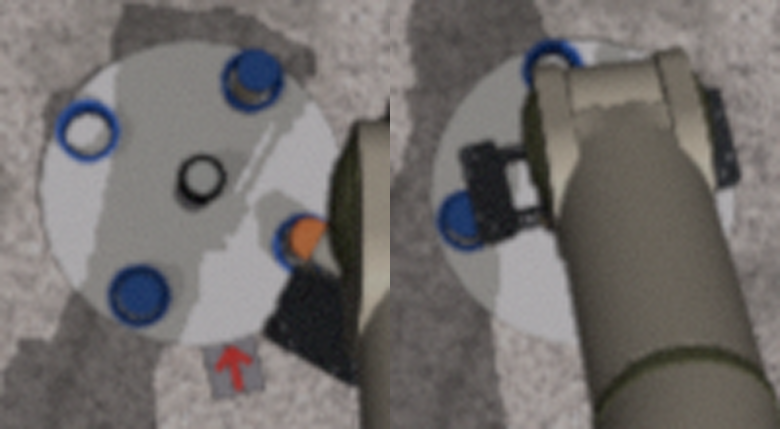

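The top view (left, before the turn) shows the arrow at (233,368). The right half confirms the carousel has turned. The tube is now at about -163.5° and the pointer at about -165.8°, so I turn another 2.4°.

```bash
python3 -m handwheel '[[0,0,0.18,0,0,0,-1],[0,0,0.18,0,0,0,-1],[0,0,0.16,0,0,0,-1],[0,0,0,0,0,0,-1],[0,0,0,0,0,0,-1]]' 
python3 -m handwheel '[[0,0,0,0,0,0,-1],[0,0,0,0,0,0,-1],[0,0,0,0,0,0,-1],[0,0,0,0,0,0,-1],[0,0,0,0,0,0,-1]]' 
python3 -c "
from ang import *
s,r=st(); x=r.as_matrix()[:,0]; print('yaw',np.degrees(np.arctan2(x[1],x[0])))
k=get_calibration('scene'); S=np.ascontiguousarray(read_camera('scene')[:,:,::-1]); b=sorted(blob(S,100,122,150,None,60),key=lambda q:q[1][1])[:2]
print(b); B=[pix(k,*q[1],139) for q in b]; d=B[0]-B[1]; print(np.degrees(np.arctan2(d[1],d[0]))-270)
"
```

```text
time: 21.7
eef_pos: [545.0, -38.5, 153.9]
orientation: [-3.122, -0.333, 0.005]
force: [2.7, -2.7, 5.8]
opening: 35.0
grip_force: 25.0
time: 22.2
eef_pos: [545.0, -38.6, 153.9]
orientation: [-3.122, -0.333, 0.005]
force: [2.6, -2.0, 4.4]
opening: 35.2
grip_force: 25.0
t 22.2 tcp [545.  -38.6 153.9] x [ 0.978  0.211 -0.003] y [ 0.211 -0.978 -0.002] z [-0.003  0.001 -1.   ] F [ 2.6 -2.   4.4] open 35.2 25.0 q [ 0.07  0.44 -0.15  2.04  0.1   0.66 -1.5 ]
yaw 12.170688956382927
[(np.int32(95), (np.float64(300.1), np.float64(182.0)), [294, 177, 13, 10]), (np.int32(108), (np.float64(222.7), np.float64(201.1)), [217, 196, 13, 11])]
-165.68182281357457
```

The tube stands at about -165.7°, in line with the pointer, and the knob is held still. I hand the job in.

```bash
python3 -c "
from station import *
print(hand_in())"
```

```text
the job is handed in; nothing more can be done
None
```

I mixed the orange-capped tube (40° for about 1.5 s, in the air), seated it in the empty right-hand place and turned it to the red pointer (within about 1° by camera), and handed in at about 22 s still gripping the knob; however, the carousel shifted about 2° during seating or release, before the knob turn.

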